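Load the ring rack into the UV curing box past its light shutter

TASK

Press the orange finger bar down with one fingertip to swing the light shutter of the UV curing box right up, and keep it down while another finger gently pushes the ring rack by its upright plate along the chute, past the shutter, until it is home against the buffer inside. Then let the bar up so that the shutter closes behind the rack. The rings carry wet resin: the shutter must never touch rack or rings, the rack must stay down in its chute and the rings in their wells, nothing is gripped or lifted, and the other things on the bench stay where they are.

Things in the scene. Friction and masses are not known exactly. Their poses are not given: they have to be found in the camera images.
- uv_box: White UV curing box (92 mm deep, 80 wide, 85 high, amber roof window), fixed, with an aluminium loading chute before its mouth. Origin: on the worktop under the mouth's middle; x along the chute into the box, y to its left, z up. Chute floor: 6 mm above the worktop, from x = -0.180 through the mouth (x = 0, 52 mm wide, 34 mm high) to the buffer. Side rails: 48 mm apart, tops 16 mm up.
- buffer (a point): Face of the rubber buffer inside the box that stops the front of the rack: box x = 0.072, 14 mm above the worktop.
- shaft_end (a point): Outer end of the rocker shaft (8 mm thick), which runs parallel to the chute on its right at box y = -0.044, 48 mm above the worktop, from here (box x = -0.205) to the mouth. A bearing bracket 18 mm wide and 57 mm high stands here.
- uv_shutter (a joint): Rocker turning on that shaft (rad): black shutter plate (across the mouth, box x -0.007 to -0.004), shaft and orange finger bar are one rigid part. 0 = shut, 1.1 = stop. Pressing the bar down swings the shutter up; a spring shuts it (2 N at the bar when shut, about 4 N near the stop). Over 0.6 it clears rack and rings; 0.9 is a good value. Raised, its tip is 118 mm up.
- bar_mid (a point): Middle of the orange finger bar, on its axis: round, 14 mm thick, 183 mm long, parallel to the chute (box x -0.201 to -0.018), 31 mm outside the shaft. At joint value q its axis is at box y = -0.044 - 0.031 cos(0.45 - q), height 0.048 + 0.031 sin(0.45 - q): its top is 68 mm up when shut, 42 mm at 0.9. Press anywhere but the end 15 mm (arms); a fingertip slides along it.
- ring_rack: Loose aluminium rack in the chute, about 0.3 kg: a 64x44x12 mm block with two wells, then a low flat strip to an upright pusher plate. Origin: under the block's middle; x toward the box (block front at +32 mm), z up. It starts with its origin at box x -0.064 to -0.046; home, at 0.040, with the plate still outside the mouth. A notch in the shutter clears the strip.
- push_pad (a point): Middle of the dark pad on the rear face of the rack's pusher plate, the face to push: 90 mm behind the rack's origin, 50 mm above its underside. The plate is upright across the chute, 32 mm wide, 4 mm thick; its top is 76 mm above the worktop.
- ring_a: Silver ring with a small bezel, 21x24x5 mm, lying loose in the rack's front well; origin at the middle of its underside.
- ring_b: The same kind of ring in the rack's rear well.
- well_a (a point): Middle of the floor of the front well (28x30 mm, 6 mm deep), 6 mm above the rack's underside.
- well_b (a point): Middle of the floor of the rear well.
- flux_jar: Bystander, to be left alone: amber jar with black lid, 48 mm across, 57 mm high; origin at the middle of its underside.
- loupe: Bystander, to be left alone: small steel eye loupe, 22 mm across, 14 mm high; origin at the middle of its underside.
- stud_tile: Bystander, to be left alone: small white display tile, 27x48x15 mm; origin at the middle of its underside.
- key_fob: Bystander, to be left alone: black remote fob, 82x37x15 mm; origin at the middle of its underside.
- tweezers: Bystander, to be left alone: fine steel tweezers, 122x13x9 mm; origin at the middle of its underside.

How it is judged (in metres and radians):
On the way, in this order (a step that is already met when the one before it is completed fails the run):
1. the shutter is raised clear by a finger on its bar (joint over 0.6) while the rack is still in front of it (value of joint uv_shutter above 0.6 rad and x of ring_rack in the frame of uv_box below -0.042 m and contact force between the fingers and uv_shutter above 0.3 N), for 0.2 s.
2. the rack is home against the buffer (within 5 mm) with the shutter still held up by a finger (joint over 0.55) (x of ring_rack in the frame of uv_box above 0.035 m and value of joint uv_shutter above 0.55 rad and contact force between the fingers and uv_shutter above 0.3 N), for 0.2 s.
At the end, for the whole second after the job is handed in: The rack rests flat on the chute floor within 5 mm of its home against the buffer, both rings lie in their wells (within 10 mm of the well's middle), and the shutter has fallen shut behind it (joint under 0.06) (x of ring_rack in the frame of uv_box above 0.035 m and value of joint uv_shutter below 0.06 rad and linear speed of ring_rack below 0.01 m/s and angle between ring_rack's own z axis and vertical below 0.05 rad and height (world z) of ring_rack below 0.01 m and distance between ring_a and well_a below 0.01 m and distance between ring_b and well_b below 0.01 m); the robot touches nothing.
It fails at once if the shutter touches the rack or a ring (over 0.3 N), or comes down below 0.55 while the block of the rack is in the mouth (contact force between uv_shutter and ring_rack above 0.3 N or contact force between uv_shutter and ring_a above 0.3 N or contact force between uv_shutter and ring_b above 0.3 N or (x of ring_rack in the frame of uv_box between -0.038 and 0.024 m and value of joint uv_shutter below 0.55 rad)).
It fails at once if the rack is lifted (over 6 mm) or tipped (over 0.12 rad) (height (world z) of ring_rack above 0.012 m or angle between ring_rack's own z axis and vertical above 0.12 rad).
It fails at once if the rack is shoved faster than 0.3 m/s (linear speed of ring_rack above 0.3 m/s).
It fails at once if a ring leaves its well (distance between ring_a and well_a above 0.014 m or distance between ring_b and well_b above 0.014 m).
It fails at once if a bystander is moved more than 15 mm (distance of any of flux_jar, loupe, stud_tile, key_fob, tweezers from where it was at the start of the episode above 0.015 m).
It also fails if it takes over 35 s, if anything falls off the work surface, if the arm or the gripper's body presses on something with over 40 N, if the wrist force passes 120 N, or if a joint passes its speed limit or range.

ROBOT

A 6-joint arm with a two-finger parallel gripper is mounted at the origin on a cart in front of the work surface, level with it; the furniture and walls round the work are solid. World frame = base frame: x ahead of the robot, y to its left, z up, the work surface at z = 0. Lengths are in mm, angles in rad, forces in N, time in s.
With the tool pointing down it reaches from about 275 to 1000 mm from the base axis. Payload 8.4 kg.
Tool frame: the origin (TCP) lies midway between the tips of the shut fingers; the grasp point (between the pads) lies grip_depth behind it (grip_depth is the distance from the TCP to the grasp point, in mm); z points along the fingers, y is the line along which they close (so a half turn about z gives the same grasp; the last joint's range is limited). The gripper opens to 85 mm and grips with 20 to 120 N. Pads are 22 mm wide; open, the fingers measure 114 mm over their backs; the gripper's body (76 mm by 85 mm) begins 54 mm behind the grasp point. The pads swing forward as they close: fully open they stand 13 mm farther back than shut.
Start: joints at [1.114, 0.353, 1.633, -0, 1.155, -0.002], TCP at [274.551, 561.471, 231.281] pointing down, gripper open.
Joint ranges: [-2.63, 2.63], [-0.92, 2.1], [0.06, 2.66], [-1.3, 4.44], [0, 2.69], [-3.02, 3.02]. Speed limits (rad/s): [2.22, 2.22, 2.79, 3.14, 3.14, 3.14].

INTERFACE

Orientations are given as [roll, pitch, yaw] about the fixed x, y, z axes, in that order (R = Rz(yaw) Ry(pitch) Rx(roll)).
In Python, from rig import * gives the robot as it stands.
- The arm moves only by the shell command python3 -m creep 'ROWS' [FORCE]. ROWS is JSON, a list of rows, each an object of numbers: "x", "y", "z": the shift along the tool's x, y, z in mm; "rx", "ry", "rz": the turn, a rotation vector about the tool's x, y, z in rad; "hand": the finger opening in mm, from 0 to 85.4. A call has 1 to 20 rows; each row shifts and turns the commanded pose from where the row before left it, along the tool's axes as they then stand; what a row does not reach is not made up. A row lasts 1/8 s, in which the tool goes at most 62.5 mm and 10.7 degrees, less where a joint would pass 70% of its speed; a pose out of reach is approached as far as the arm can. A call with a gripper value outside its range is refused whole. The fingers move at their own pace and stop on an object; FORCE is the grip in N (left out, the last holds). Time passes only in rows, so rows that do not move let the fingers close. It gives the time, the measured TCP pose, the force, the opening and the grip force at its end, in the units of the state.
- sense(): the state, without advancing time (a new reading comes with each control period).
- grab_frame(name): name is "side" or "top" or "wrist"; returns the picture (420x560x3 uint8, red, green, blue); there is no depth.
- get_calibration(name): a dict with "K" (3x3 intrinsics, pixels), "R" (3x3) and "t" (3): a world point X has camera coordinates R X + t. Camera axes: x right, y down, z forward; pixel columns grow to the right and rows downward; lengths in mm; the calibration is good to about 2 mm. A picture is of the moment at which its call begins: read the wrist's pose just before it. get_calibration takes no time and is no camera call; for the wrist camera it gives the pose at the moment of the call.
- sign_off(): hands the job in; it is judged then, once.
The state is a dict: "clock": time; "qpos": joint angles; "qvel": joint speeds; "joint_efforts": joint torques, N m; "eef_pos": TCP position; "tcp_rot": TCP orientation; "contact_force": force on the tool from outside, world axes, zero at the start; "wrist_torque": the same for the moment, N m; "opening": opening from 0.0 (shut) to 1.0 (fully open); "grasp_force": force on a finger pad.
Only numpy, scipy, OpenCV 4.12 (cv2) and the standard library are available. Lean on these libraries where they do the work, as an engineer would, in place of code of your own. Each camera call takes 0.05 s, during which the arm holds its last target. There are 200 camera calls.

## Working session

There is one attempt and no reset: what is moved stays moved. The work goes in short steps, Python scripts to look and compute and a shell command to move; the robot and the scene stay as the last step left them, time stands still between calls to the robot, and variables do not carry over. Pictures are saved under pics/ and viewed, at most 15 in all, crops included, and the job is handed in when it is done.

```bash
ls; mkdir -p pics
python3 - <<'E'
from rig import *
import cv2
for n in("side","top"):
    cv2.imwrite(f"pics/{n}0.png",grab_frame(n)[:,:,::-1]); c=get_calibration(n); print(n,c)
s=sense();print(s)
E
```

```text
pics
side {'K': array([[452.90558539,   0.        , 277.67492027],
       [  0.        , 452.90558539, 216.29301374],
       [  0.        ,   0.        ,   1.        ]]), 'R': array([[ 0.95251239, -0.30421029,  0.01327611],
       [-0.20364652, -0.66883946, -0.71496984],
       [ 0.22638077,  0.67831399, -0.69902924]]), 't': array([-415.45792216,  211.27778123,  717.99663758])}
top {'K': array([[471.30677609,   0.        , 284.73601936],
       [  0.        , 471.30677609, 211.52966218],
       [  0.        ,   0.        ,   1.        ]]), 'R': array([[-0.0241385 , -0.99935482,  0.02659483],
       [-0.99324122,  0.02095277, -0.11416151],
       [ 0.11353062, -0.02917077, -0.99310617]]), 't': array([ 92.75155103, 481.44642828, 883.97004566])}
{'clock': 0.1, 'qpos': array([ 1.11359972e+00,  3.53581226e-01,  1.63406039e+00,  2.33292157e-05,
        1.15521014e+00, -2.40511547e-03]), 'qvel': array([-0.00153405, -0.00074229, -0.00235349, -0.00144455, -0.00048586,
        0.00121305]), 'joint_efforts': array([-1.39922067e-03, -6.06351614e+01, -3.42826009e+01, -2.42173401e-04,
        3.97290423e-03,  6.91564514e-05]), 'eef_pos': array([274.35273341, 561.08509118, 230.63502993]), 'tcp_rot': array([-3.14033360e+00, -2.43597796e-05,  2.68679171e+00]), 'contact_force': array([-0.65530775,  0.08032429,  0.36607613]), 'wrist_torque': array([ 0.04372496, -0.00210538, -0.00340088]), 'grasp_force': 0.0, 'opening': 1.0034607890841325}
```

View pics/side0.png

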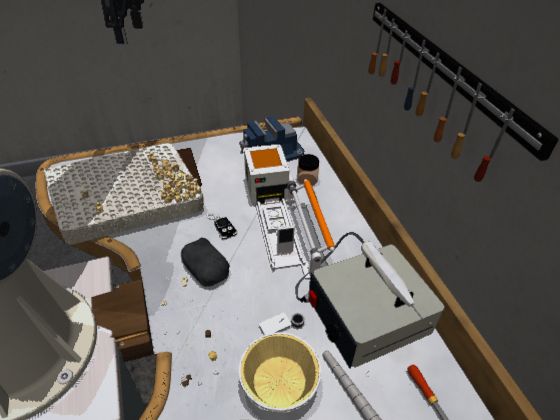

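View pics/top0.png

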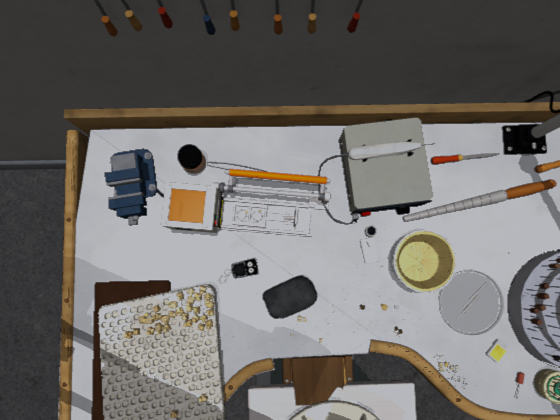

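The side and top views show the box left (top px ~190,205), the mouth facing right, the orange bar at (230,173)–(327,181), the rack plate near (297,216), and the start of the chute near (312,220).

```bash
cat > h.py <<'E'
import numpy as np,cv2
from rig import *
def ray(c,p):
    d=c["R"].T@np.linalg.solve(c["K"],[p[0],p[1],1.]); return -c["R"].T@c["t"],d/np.linalg.norm(d)
def onz(c,p,z):
    o,d=ray(c,p); return o+d*(z-o[2])/d[2]
def tri(c1,p1,c2,p2):
    A=np.zeros((3,3));b=np.zeros(3);L=[]
    for c,p in((c1,p1),(c2,p2)):
        o,d=ray(c,p);P=np.eye(3)-np.outer(d,d);A+=P;b+=P@o;L.append((P,o))
    X=np.linalg.solve(A,b);return X,[np.linalg.norm(P@(X-o)) for P,o in L]
def proj(c,X):
    v=c["K"]@(c["R"]@np.asarray(X,float)+c["t"]);return v[:2]/v[2]
def orange(im):
    h=cv2.cvtColor(im,cv2.COLOR_RGB2HSV)
    return cv2.inRange(h,(8,190,120),(20,255,255))
def bar(im):
    n,l,s,_=cv2.connectedComponentsWithStats(orange(im))
    best=None
    for i in range(1,n):
        if s[i,4]<60: continue
        p=np.argwhere(l==i)[:,::-1].astype(np.float32)
        m=p.mean(0);u=np.linalg.svd(p-m,full_matrices=False)[2][0]
        t=(p-m)@u;w=s[i,4]/(t.max()-t.min()+1);L=t.max()-t.min()+1
        e=(L/w,m+u*(t.min()-.5),m+u*(t.max()+.5),w)
        if best is None or e[0]>best[0]: best=e
    return best
E
python3 - <<'E'
from h import *
im={n:cv2.imread(f"pics/{n}0.png")[:,:,::-1].copy() for n in("side","top")}
c={n:get_calibration(n) for n in im}
b={n:bar(im[n]) for n in im}
for n in b:print(n,b[n],[onz(c[n],p,61.5).round(1) for p in b[n][1:3]])
T=sorted(b["top"][1:3],key=lambda p:p[0]);S=sorted(b["side"][1:3],key=lambda p:p[1])
for i in(0,1):print(tri(c["top"],T[i],c["side"],S[i]))
a=cv2.resize(im["top"][150:250,150:350],None,fx=4,fy=4,interpolation=cv2.INTER_CUBIC)
s=cv2.resize(im["side"][135:275,225:345],None,fx=4,fy=4,interpolation=cv2.INTER_CUBIC)
cv2.imwrite("pics/topc.png",a[:,:,::-1]);cv2.imwrite("pics/sidec.png",s[:,:,::-1])
E
```

```text
side (np.float64(12.077228910116977), array([305.65045, 180.21754], dtype=float32), array([331.277, 247.571], dtype=float32), np.float64(5.9669249960986965)) [array([556.8, 191.5,  61.5]), array([536. ,   4.4,  61.5])]
top (np.float64(19.056357243903523), array([229.32896, 172.00075], dtype=float32), array([326.39926, 180.21198], dtype=float32), np.float64(5.112045710125521)) [array([555.9, 184.6,  61.5]), array([536.8,   3.3,  61.5])]
(array([554.16982129, 184.13353843,  68.07754718]), [np.float64(0.4135219902474986), np.float64(0.41352199024759273)])
(array([536.15842136,   3.57485214,  62.46611008]), [np.float64(0.5245719319552912), np.float64(0.5245719319552777)])
```

View pics/topc.png

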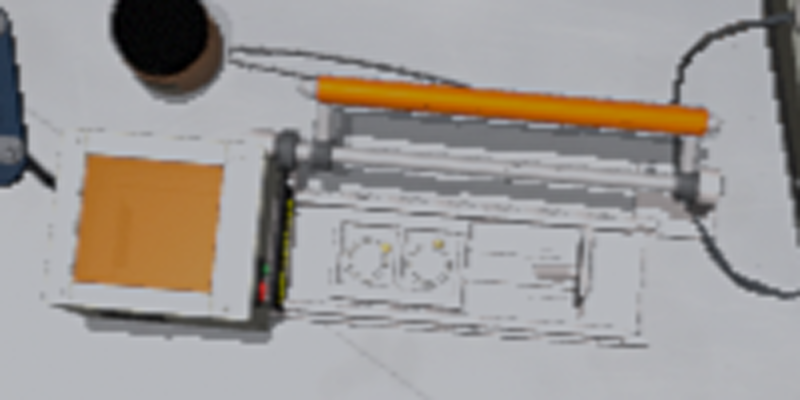

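View pics/sidec.png

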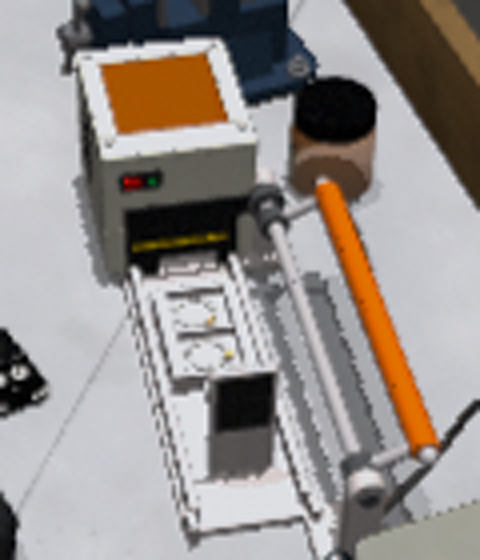

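The crops show, in full-image pixels, the plate's top edge at about (295.5,207)–(295,226) in the top view. The pad centre is at (286,235.5) in the side view, and the shutter is shut with the rings in both wells. The soldering station's left edge is near (345,165) in the top view.

```bash
cat >> h.py <<'E'
E1=np.array([536.5,3.5]);E2=np.array([555.0,184.4])
ex=(E2-E1)/np.linalg.norm(E2-E1);ey=np.array([-ex[1],ex[0]]);O=(E1+E2)/2+109.5*ex+71.9*ey
def tobox(X): d=np.asarray(X)[:2]-O; return np.array([d@ex,d@ey])
def toworld(b): return O+b[0]*ex+b[1]*ey
def boxyaw(): return np.arctan2(ex[1],ex[0])
E
python3 - <<'E'
from h import *
t=get_calibration("top");s=get_calibration("side")
print(O,boxyaw())
for p in((295.5,207),(295,225.7)):print("platetop",tobox(onz(t,p,76)))
print("pad side",tobox(onz(s,(286.25,235.5),56)))
for p in((219,376),(274,374)):print("padtop side@~70",tobox(onz(s,(p[0]/4+225,p[1]/4+135),68)))
# block front/rear in top
for p in((333,250),(463,265)):print("block",tobox(onz(t,(p[0]/4+150,p[1]/4+150),18)))
for p in((265,310),(278,150)):print("box front top",tobox(onz(t,(p[0]/4+150-4,p[1]/4+150),85)))
for p in((313,292),(318,338)):
  for z in(60,100):print("station side left/near corner",z,tobox(onz(s,p,z)))
for p in((343,128),(350,210)):
  for z in(60,100):print("station top",z,tobox(onz(t,p,z)))
print(toworld((-170,-36)), sense()["qpos"])
E
```

```text
[485.36313025 210.19666   ] 1.4688841760158138
platetop [-145.99587449  -15.23261107]
platetop [-147.66312075   19.04318706]
pad side [-150.66678132   -1.01483226]
padtop side@~70 [-143.55719329    9.79678031]
padtop side@~70 [-147.14742585  -14.97598088]
block [-28.43341179  -2.12886222]
block [-91.93776747   0.09483395]
box front top [ 0.40253412 34.92479458]
box front top [  1.46611384 -37.80079772]
station side left/near corner 60 [-284.88374198  -15.1061547 ]
station side left/near corner 100 [-312.63123653   -4.8296352 ]
station side left/near corner 60 [-367.07602272   -0.66096134]
station side left/near corner 100 [-389.33005605    8.65008903]
station top 60 [-225.50962471 -175.81943835]
station top 100 [-220.2925619  -163.40151898]
station top 60 [-248.58109367  -19.90633037]
station top 100 [-242.3037271   -14.65376556]
[503.88125118  37.41622362] [ 1.11359972e+00  3.53581226e-01  1.63406039e+00  2.33292157e-05
  1.15521014e+00 -2.40511547e-03]
```

```bash
python3 -m creep '[{"rz":0.174,"hand":58},{"rz":0.174},{"rz":0.174},{"rz":0.174},{"rz":0.174},{"rz":0.174},{"rz":0.174},{"x":-38,"y":22},{"x":-38,"y":22},{"x":-38,"y":22},{"x":-38,"y":22},{"x":-38,"y":22},{"x":-38,"y":22},{"x":-38,"y":22},{"x":-38,"y":22},{"x":-38,"y":22},{"x":-38,"y":22},{"x":-38,"y":22},{"x":-38,"y":22},{"x":-38,"y":18}]' 40
python3 - <<'E'
from h import *
s=sense();print(s["clock"],s["eef_pos"],s["tcp_rot"],s["opening"],tobox(s["eef_pos"]),s["contact_force"])
c=get_calibration("wrist");im=grab_frame("wrist");cv2.imwrite("pics/w1.png",im[:,:,::-1]);np.savez("w1.npz",**c)
E
```

```text
0.1 [274.35273341 561.08509118 230.63502993] [-3.14033360e+00 -2.43597796e-05  2.68679171e+00] 1.0034607890841325 [327.60051088 245.61348492] [-0.65530775  0.08032429  0.36607613]schema error: expected keys x, y, z, rx, ry, rz, hand
```

View pics/w1.png

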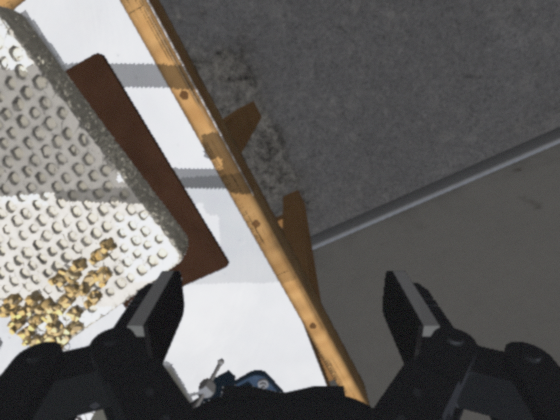

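The move was refused because every row needs all the keys. This picture is still from the start pose, with the fingers at the bottom left and right. I'll send the rows again in full.

```bash
python3 -m creep '[{"x":0,"y":0,"z":0,"rx":0,"ry":0,"rz":0.174,"hand":58},{"x":0,"y":0,"z":0,"rx":0,"ry":0,"rz":0.174,"hand":58},{"x":0,"y":0,"z":0,"rx":0,"ry":0,"rz":0.174,"hand":58},{"x":0,"y":0,"z":0,"rx":0,"ry":0,"rz":0.174,"hand":58},{"x":0,"y":0,"z":0,"rx":0,"ry":0,"rz":0.174,"hand":58},{"x":0,"y":0,"z":0,"rx":0,"ry":0,"rz":0.174,"hand":58},{"x":0,"y":0,"z":0,"rx":0,"ry":0,"rz":0.174,"hand":58},{"x":-38,"y":22,"z":0,"rx":0,"ry":0,"rz":0,"hand":58},{"x":-38,"y":22,"z":0,"rx":0,"ry":0,"rz":0,"hand":58},{"x":-38,"y":22,"z":0,"rx":0,"ry":0,"rz":0,"hand":58},{"x":-38,"y":22,"z":0,"rx":0,"ry":0,"rz":0,"hand":58},{"x":-38,"y":22,"z":0,"rx":0,"ry":0,"rz":0,"hand":58},{"x":-38,"y":22,"z":0,"rx":0,"ry":0,"rz":0,"hand":58},{"x":-38,"y":22,"z":0,"rx":0,"ry":0,"rz":0,"hand":58},{"x":-38,"y":22,"z":0,"rx":0,"ry":0,"rz":0,"hand":58},{"x":-38,"y":22,"z":0,"rx":0,"ry":0,"rz":0,"hand":58},{"x":-38,"y":22,"z":0,"rx":0,"ry":0,"rz":0,"hand":58},{"x":-38,"y":22,"z":0,"rx":0,"ry":0,"rz":0,"hand":58},{"x":-38,"y":22,"z":0,"rx":0,"ry":0,"rz":0,"hand":58},{"x":-38,"y":18,"z":0,"rx":0,"ry":0,"rz":0,"hand":58}]' 40
python3 - <<'E'
from h import *
s=sense();print(s["clock"],s["eef_pos"],s["tcp_rot"],s["opening"],tobox(s["eef_pos"]),s["contact_force"])
c=get_calibration("wrist");im=grab_frame("wrist");cv2.imwrite("pics/w2.png",im[:,:,::-1]);np.savez("w2.npz",**c)
print(-c["R"].T@c["t"])
E
```

```text
clock: 2.65
eef_pos: [505.2, 39.9, 231.2]
tcp_rot: [3.142, -0.0, 1.469]
contact_force: [0.7, 0.9, -0.5]
opening: 0.68
grasp_force: 0.0
2.65 [505.24039028  39.88157437 231.22605864] [ 3.14154611e+00 -4.60410408e-05  1.46857517e+00] 0.680394141691308 [-167.4091677   -37.10127264] [ 0.68442909  0.89315176 -0.49309916]
[513.54518586 123.81406012 374.19065604]
```

View pics/w2.png

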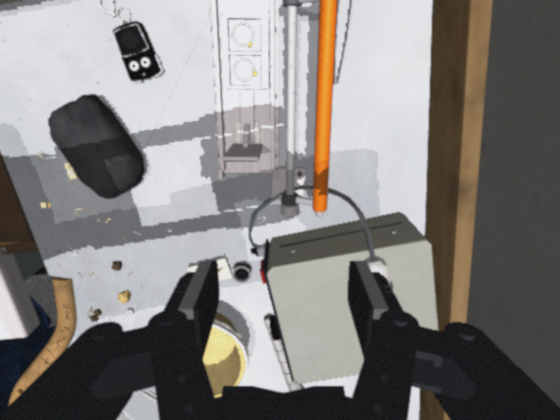

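The wrist view shows the bar running from about (327,0) to (319,210), the plate top at about (225–265,150), and the bearing bracket at (289,205). The station's front top edge runs (270,243)–(405,213).

Run:
```python
from h import *
w=dict(np.load("w2.npz"));t=get_calibration("top");im=cv2.imread("pics/w2.png")[:,:,::-1].copy()
for wp,tp in(((272,240),(350,210)),((404,213),(344,128))):
  X,e=tri(w,wp,t,tp);print("station",X,e,tobox(X))
b=bar(im);print(b)
for p in b[1:3]:X=onz(w,p,61.5);print("bar",X,tobox(X))
X,e=tri(w,max(b[1:3],key=lambda p:p[1]),t,(326.4,180.2));print("barend",X,e)
cv2.imwrite("pics/w2c.png",cv2.resize(im[80:230,200:350],(600,600),interpolation=cv2.INTER_CUBIC)[:,:,::-1])
```

```text
station [484.39535402 -46.25706054  15.63785881] [np.float64(0.6722466360589772), np.float64(0.6722466360588923)] [-255.22155506  -25.12777749]
station [656.92636316 -50.39743641 -36.81631364] [np.float64(8.673624014620088), np.float64(8.673624014620442)] [-241.7878628  -197.18482541]
(np.float64(16.29920466754102), array([328.2529   ,  -0.8408661], dtype=float32), array([318.9614, 210.6306], dtype=float32), np.float64(12.986860135240098))
bar [554.75066968 178.15618054  61.5       ] [-24.81503685 -72.28718351]
bar [535.42302467   1.86712701  61.5       ] [-202.1557198  -70.9947343]
barend [535.31929838   4.25394048  68.06963588] [np.float64(0.3871613792477765), np.float64(0.3871613792480888)]
```

View pics/w2c.png

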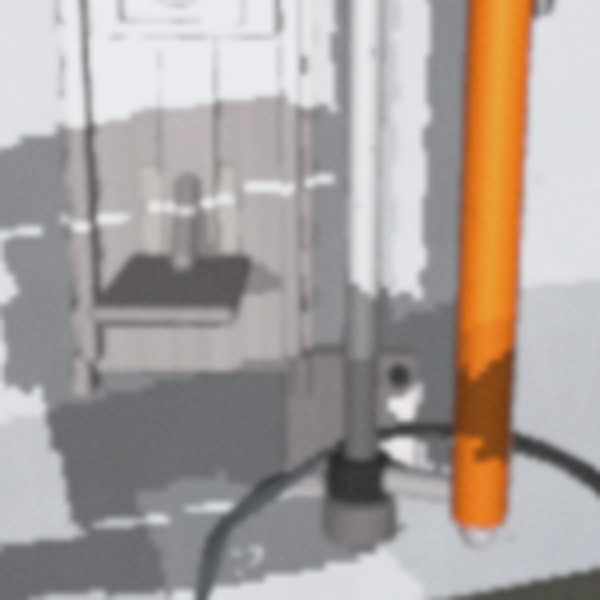

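Run:
```python
from h import *
w=dict(np.load("w2.npz"))
for p in((224,160.5),(259.5,159.5),(224,157)):print(tobox(onz(w,p,76)))
print(tobox(sense()["eef_pos"]))
```

```text
[-150.42970011   14.02198942]
[-149.54399518  -16.60442796]
[-147.3656779    13.85457824]
[-170.80723812  -38.7936651 ]
```

```bash
python3 -m creep '[{"x":1,"y":-2,"z":40,"rx":0,"ry":0,"rz":0,"hand":58},{"x":0,"y":0,"z":40,"rx":0,"ry":0,"rz":0,"hand":58},{"x":0,"y":0,"z":40,"rx":0,"ry":0,"rz":0,"hand":58},{"x":0,"y":0,"z":27,"rx":0,"ry":0,"rz":0,"hand":58},{"x":0,"y":0,"z":0,"rx":0,"ry":0,"rz":0,"hand":58},{"x":0,"y":0,"z":0,"rx":0,"ry":0,"rz":0,"hand":58}]'
python3 - <<'E'
from h import *
s=sense();print(s["eef_pos"],tobox(s["eef_pos"]),s["opening"])
cv2.imwrite("pics/w3.png",grab_frame("wrist")[:,:,::-1])
im=grab_frame("side");cv2.imwrite("pics/s3.png",cv2.resize(im[110:300,210:390],None,fx=3,fy=3,interpolation=cv2.INTER_CUBIC)[:,:,::-1])
E
```

```text
clock: 3.45
eef_pos: [503.5, 42.6, 85.1]
tcp_rot: [3.141, -0.0, 1.469]
contact_force: [0.1, 0.2, -0.4]
opening: 0.678
grasp_force: 0.0
[503.46839033  42.59688696  85.10671728] [-164.88821953  -35.06222221] 0.6779315269639905
```

View pics/s3.png

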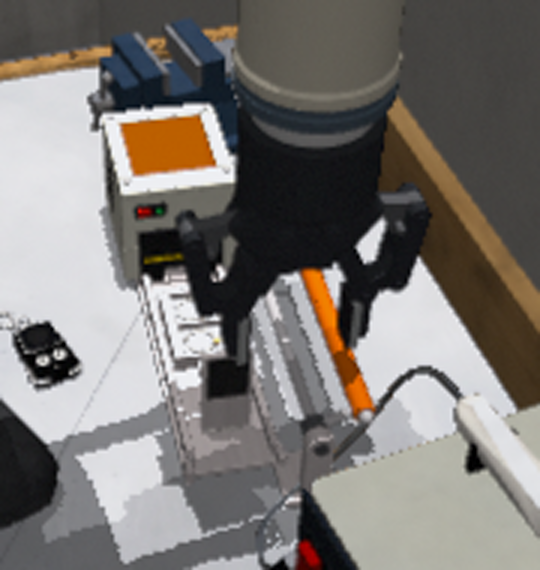

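```bash
python3 -m creep '[{"x":-4,"y":1,"z":0,"rx":0,"ry":0,"rz":0,"hand":58},{"x":0,"y":0,"z":0,"rx":0,"ry":0,"rz":0,"hand":58}]'
python3 - <<'E'
from h import *
for i in range(4):
    s=sense();print(s["clock"],s["eef_pos"],tobox(s["eef_pos"]),s["contact_force"]);grab_frame("wrist")
E
```

```text
clock: 3.8
eef_pos: [503.9, 38.2, 84.9]
tcp_rot: [3.14, -0.0, 1.469]
contact_force: [-0.7, 0.9, 0.9]
opening: 0.681
grasp_force: 0.0
3.8 [503.90076522  38.17581169  84.92248201] [-169.24236781  -35.94213547] [-0.72033116  0.85228548  0.88975806]
3.85 [503.73963465  38.25351974  84.74073626] [-169.18145571  -35.77393524] [-0.70320039  0.35204483  0.31339188]
3.9 [503.62602055  38.33963332  84.61469156] [-169.10734755  -35.6521498 ] [0.39465162 0.31631794 0.05751891]
3.95 [503.58720514  38.37764901  84.51450733] [-169.07347803  -35.60966823] [-0.86580564 -0.08440932 -0.75042585]
```

```bash
python3 -m creep '[{"x":0,"y":1,"z":5,"rx":0,"ry":0,"rz":0,"hand":58},{"x":0,"y":0,"z":5,"rx":0,"ry":0,"rz":0,"hand":58},{"x":0,"y":0,"z":5,"rx":0,"ry":0,"rz":0,"hand":58},{"x":0,"y":0,"z":5,"rx":0,"ry":0,"rz":0,"hand":58},{"x":0,"y":0,"z":3,"rx":0,"ry":0,"rz":0,"hand":58},{"x":0,"y":0,"z":3,"rx":0,"ry":0,"rz":0,"hand":58},{"x":0,"y":0,"z":3,"rx":0,"ry":0,"rz":0,"hand":58},{"x":0,"y":0,"z":3,"rx":0,"ry":0,"rz":0,"hand":58},{"x":0,"y":0,"z":0,"rx":0,"ry":0,"rz":0,"hand":58}]'
python3 - <<'E'
from h import *
s=sense();print(s["eef_pos"],tobox(s["eef_pos"]),s["wrist_torque"])
im=grab_frame("side");cv2.imwrite("pics/s4.png",im[:,:,::-1]);cv2.imwrite("pics/w4.png",grab_frame("wrist")[:,:,::-1]);cv2.imwrite("pics/t4.png",grab_frame("top")[:,:,::-1])
E
```

```text
clock: 5.12
eef_pos: [503.6, 38.3, 51.8]
tcp_rot: [-3.14, 0.0, 1.469]
contact_force: [0.1, 0.4, 2.2]
opening: 0.68
grasp_force: 1.0
[503.58817795  38.33540496  51.78547485] [-169.11540392  -35.61493372] [-0.00681544 -0.08417371  0.00516312]
```

```bash
python3 -m creep '[{"x":0,"y":1,"z":3,"rx":0,"ry":0,"rz":0,"hand":58},{"x":0,"y":0,"z":3,"rx":0,"ry":0,"rz":0,"hand":58},{"x":0,"y":0,"z":3,"rx":0,"ry":0,"rz":0,"hand":58},{"x":0,"y":0,"z":3,"rx":0,"ry":0,"rz":0,"hand":58},{"x":0,"y":0,"z":0,"rx":0,"ry":0,"rz":0,"hand":58},{"x":0,"y":0,"z":0,"rx":0,"ry":0,"rz":0,"hand":58}]'
cat >> h.py <<'E'
def barpt(x,q):
    y=-44-31*np.cos(.45-q);z=48+31*np.sin(.45-q);P=toworld((x,y));return np.array([P[0],P[1],z])
E
python3 - <<'E'
from h import *
s=sense();print(s["eef_pos"],tobox(s["eef_pos"]),s["wrist_torque"])
im=grab_frame("side");cs=get_calibration("side");cw=get_calibration("wrist");iw=grab_frame("wrist")
m=orange(im);mw=orange(iw)
# outer end of bar in side view: predicted vs. seen
for q in(0,.4,.6,.7,.8,.9,1.0,1.1):print(q,proj(cs,barpt(-201,q)).round(1),proj(cw,barpt(-90,q)).round(1))
n,l,st,ce=cv2.connectedComponentsWithStats(m);print([(st[i].tolist(),ce[i].round()) for i in range(1,n) if st[i,4]>30])
b=bar(iw);print("w",b)
a=cv2.resize(im[110:300,210:390],(568,600));b=cv2.resize(iw,None,fx=1,fy=1)
cv2.imwrite("pics/s5.png",cv2.resize(im[110:300,210:390],(568,600),interpolation=cv2.INTER_CUBIC)[:,:,::-1]);cv2.imwrite("pics/w5.png",iw[:,:,::-1])
E
```

```text
clock: 6.02
eef_pos: [505.5, 38.2, 40.3]
tcp_rot: [-3.142, 0.0, 1.469]
contact_force: [-2.4, 0.1, 2.4]
opening: 0.679
grasp_force: 1.7
[505.47518842  38.22141488  40.27646742] [-169.03682598  -37.50375022] [ 0.01471286  0.37687135 -0.04199385]
0 [331.8 248.1] [387.4  94.8]
0.4 [332.8 252.3] [386.5  93.3]
0.6 [332.3 254.6] [381.2  92.6]
0.7 [331.8 255.8] [377.6  92.3]
0.8 [331.2 256.9] [373.4  92. ]
0.9 [330.4 258.1] [368.7  91.8]
1.0 [329.4 259.2] [363.5  91.5]
1.1 [328.4 260.2] [358.   91.3]
[([251, 149, 31, 19, 444], array([265., 158.])), ([315, 220, 8, 18, 82], array([319., 227.])), ([326, 245, 8, 12, 58], array([329., 250.]))]
w (np.float64(8.471702466567091), array([383.07953  ,  -1.9524918], dtype=float32), array([360.4914 , 261.51517], dtype=float32), np.float64(31.213817367589698))
```

View pics/w5.png

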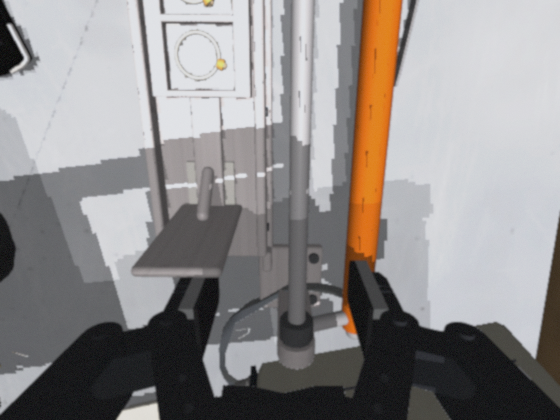

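The bar is pressed, with the bar line at px (375,92), which gives q≈0.75. The left finger sits behind the plate at about (200,270). Next I'll press 4 mm more and push slowly.

```bash
python3 -m creep '[{"x":0,"y":0,"z":2,"rx":0,"ry":0,"rz":0,"hand":58},{"x":0,"y":0,"z":2,"rx":0,"ry":0,"rz":0,"hand":58},{"x":2,"y":0,"z":0,"rx":0,"ry":0,"rz":0,"hand":58},{"x":2,"y":0,"z":0,"rx":0,"ry":0,"rz":0,"hand":58},{"x":2,"y":0,"z":0,"rx":0,"ry":0,"rz":0,"hand":58},{"x":2,"y":0,"z":0,"rx":0,"ry":0,"rz":0,"hand":58},{"x":2,"y":0,"z":0,"rx":0,"ry":0,"rz":0,"hand":58},{"x":2,"y":0,"z":0,"rx":0,"ry":0,"rz":0,"hand":58},{"x":3,"y":0,"z":0,"rx":0,"ry":0,"rz":0,"hand":58},{"x":3,"y":0,"z":0,"rx":0,"ry":0,"rz":0,"hand":58}]'
python3 - <<'E'
from h import *
s=sense();print(s["eef_pos"],tobox(s["eef_pos"]),s["wrist_torque"])
c=get_calibration("wrist");iw=grab_frame("wrist");b=bar(iw);p,r=b[1],b[2];t=(92-p[1])/(r[1]-p[1]);print("bar col@92",p[0]+t*(r[0]-p[0]))
for q in(.7,.8,.9,1.,1.1):
  A,B=proj(c,barpt(-80,q)),proj(c,barpt(-60,q));print(q,A[0]+(92-A[1])/(B[1]-A[1])*(B[0]-A[0]))
cv2.imwrite("pics/w6.png",iw[:,:,::-1])
im=grab_frame("side");n,l,st,ce=cv2.connectedComponentsWithStats(orange(im));print([st[i].tolist() for i in range(1,n) if st[i,4]>30])
E
```

```text
clock: 7.38
eef_pos: [507.5, 56.0, 36.4]
tcp_rot: [3.141, 0.0, 1.469]
contact_force: [0.2, -5.9, 5.9]
opening: 0.676
grasp_force: 3.4
[507.45037383  55.99611806  36.44863254] [-151.15340061  -37.66036308] [-0.85132597 -0.02084027 -0.00539429]
bar col@92 371.1381
0.7 380.2589445560644
0.8 375.8540383546736
0.9 370.9541948679894
1.0 365.62362005367413
1.1 359.92171819518575
[[251, 149, 31, 19, 434], [311, 215, 9, 17, 90], [322, 240, 11, 17, 100]]
```

View pics/w6.png

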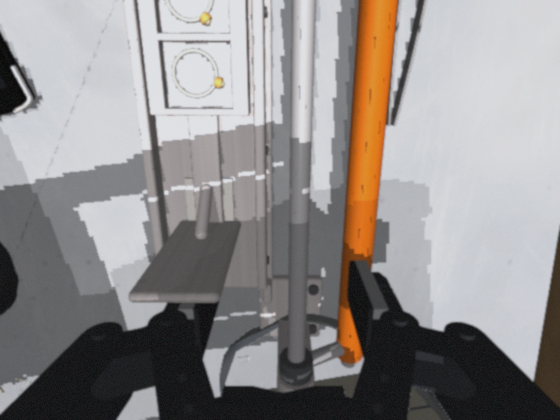

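q≈0.9. The finger now touches the plate, whose top rear edge is at about (132,299)–(215,297). The rings are in their wells.

```bash
python3 - <<'E'
from h import *
c=get_calibration("wrist");T=tobox(sense()["eef_pos"])
for p in((132,298),(214,297)):X=tobox(onz(c,p,76));print(X,X-T)
E
python3 -m creep '[{"x":3,"y":0,"z":0,"rx":0,"ry":0,"rz":0,"hand":58},{"x":4,"y":0,"z":0,"rx":0,"ry":0,"rz":0,"hand":58},{"x":4,"y":0,"z":0,"rx":0,"ry":0,"rz":0,"hand":58},{"x":4,"y":0,"z":0,"rx":0,"ry":0,"rz":0,"hand":58},{"x":4,"y":0,"z":0,"rx":0,"ry":0,"rz":0,"hand":58},{"x":4,"y":0,"z":0,"rx":0,"ry":0,"rz":0,"hand":58},{"x":4,"y":0,"z":0,"rx":0,"ry":0,"rz":0,"hand":58},{"x":4,"y":0,"z":0,"rx":0,"ry":0,"rz":0,"hand":58},{"x":4,"y":0,"z":0,"rx":0,"ry":0,"rz":0,"hand":58},{"x":4,"y":0,"z":0,"rx":0,"ry":0,"rz":0,"hand":58}]'
python3 - <<'E'
from h import *
s=sense();print(s["eef_pos"],tobox(s["eef_pos"]),s["wrist_torque"])
c=get_calibration("wrist");iw=grab_frame("wrist");b=bar(iw);p,r=b[1],b[2];t=(92-p[1])/(r[1]-p[1]);print("bar col@92",p[0]+t*(r[0]-p[0]))
for q in(.7,.8,.9,1.,1.1):
  A,B=proj(c,barpt(-80,q)),proj(c,barpt(-60,q));print(q,A[0]+(92-A[1])/(B[1]-A[1])*(B[0]-A[0]))
cv2.imwrite("pics/w7.png",iw[:,:,::-1])
E
```

```text
[-138.0721123    14.53414805] [12.80282715 52.18217757]
[-137.65010008  -13.68141942] [13.22483937 23.9666101 ]
clock: 8.72
eef_pos: [511.2, 94.7, 36.4]
tcp_rot: [-3.142, 0.001, 1.469]
contact_force: [-0.0, -5.9, 5.4]
opening: 0.678
grasp_force: 3.6
[511.23258781  94.72719783  36.40271785] [-112.23849232  -37.48261426] [-0.89929997 -0.03772103 -0.0244653 ]
bar col@92 373.1129
0.7 380.77624741494805
0.8 376.3611924382591
0.9 371.4516394328769
1.0 366.111859788507
1.1 360.4013096864025
```

```bash
python3 -m creep '[{"x":4,"y":0,"z":0,"rx":0,"ry":0,"rz":0,"hand":58},{"x":4,"y":0,"z":0,"rx":0,"ry":0,"rz":0,"hand":58},{"x":4,"y":0,"z":0,"rx":0,"ry":0,"rz":0,"hand":58},{"x":4,"y":0,"z":0,"rx":0,"ry":0,"rz":0,"hand":58},{"x":4,"y":0,"z":0,"rx":0,"ry":0,"rz":0,"hand":58},{"x":4,"y":0,"z":0,"rx":0,"ry":0,"rz":0,"hand":58},{"x":4,"y":0,"z":0,"rx":0,"ry":0,"rz":0,"hand":58},{"x":4,"y":0,"z":0,"rx":0,"ry":0,"rz":0,"hand":58},{"x":4,"y":0,"z":0,"rx":0,"ry":0,"rz":0,"hand":58},{"x":3,"y":0,"z":0,"rx":0,"ry":0,"rz":0,"hand":58},{"x":2,"y":0,"z":0,"rx":0,"ry":0,"rz":0,"hand":58},{"x":0,"y":0,"z":0,"rx":0,"ry":0,"rz":0,"hand":58}]'
python3 - <<'E'
from h import *
s=sense();print(s["eef_pos"],tobox(s["eef_pos"]),s["wrist_torque"])
c=get_calibration("wrist");iw=grab_frame("wrist")
cv2.imwrite("pics/w8.png",iw[:,:,::-1])
E
```

```text
clock: 10.28
eef_pos: [515.2, 135.7, 36.3]
tcp_rot: [-3.141, 0.0, 1.469]
contact_force: [0.8, -4.9, 6.4]
opening: 0.68
grasp_force: 2.9
[515.24609119 135.67643144  36.33259479] [-71.09340875 -37.30928907] [-0.61621094  0.00574497 -0.00930924]
```

View pics/w8.png

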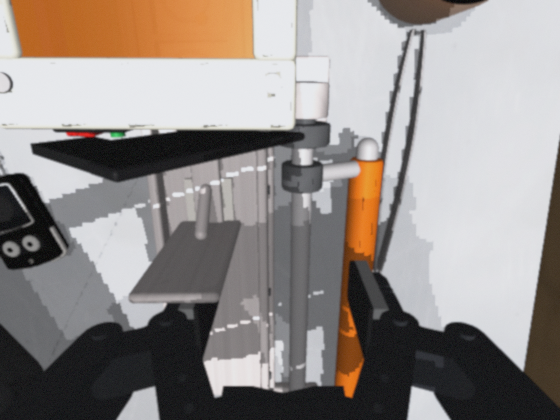

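The shutter is up at px (170,150), the rack's block is inside the box, and the plate's rear edge is at row 298. I'll finish in 1 mm rows while watching the force.

```bash
python3 -m creep '[{"x":1,"y":0,"z":0,"rx":0,"ry":0,"rz":0,"hand":58},{"x":1,"y":0,"z":0,"rx":0,"ry":0,"rz":0,"hand":58},{"x":1,"y":0,"z":0,"rx":0,"ry":0,"rz":0,"hand":58},{"x":1,"y":0,"z":0,"rx":0,"ry":0,"rz":0,"hand":58},{"x":1,"y":0,"z":0,"rx":0,"ry":0,"rz":0,"hand":58},{"x":0,"y":0,"z":0,"rx":0,"ry":0,"rz":0,"hand":58}]'
python3 -m creep '[{"x":1,"y":0,"z":0,"rx":0,"ry":0,"rz":0,"hand":58},{"x":0,"y":0,"z":0,"rx":0,"ry":0,"rz":0,"hand":58}]'
python3 -m creep '[{"x":1,"y":0,"z":0,"rx":0,"ry":0,"rz":0,"hand":58},{"x":0,"y":0,"z":0,"rx":0,"ry":0,"rz":0,"hand":58}]'
python3 - <<'E'
from h import *
s=sense();print(s["eef_pos"],tobox(s["eef_pos"]),s["wrist_torque"])
E
```

```text
clock: 11.08
eef_pos: [515.7, 140.4, 36.3]
tcp_rot: [-3.141, 0.001, 1.469]
contact_force: [-0.1, -4.4, 6.2]
opening: 0.678
grasp_force: 3.2
clock: 11.32
eef_pos: [515.8, 141.4, 36.3]
tcp_rot: [-3.141, 0.001, 1.469]
contact_force: [-0.1, -5.1, 6.3]
opening: 0.681
grasp_force: 3.2
clock: 11.58
eef_pos: [515.9, 142.4, 36.3]
tcp_rot: [-3.141, 0.001, 1.469]
contact_force: [-0.7, -5.5, 6.2]
opening: 0.683
grasp_force: 3.2
[515.89357397 142.3984231   36.32391818] [-64.34042229 -37.26954495] [-0.75561373  0.04812699  0.00340786]
```

```bash
for i in 1; do python3 -m creep '[{"x":1,"y":0,"z":0,"rx":0,"ry":0,"rz":0,"hand":58},{"x":0,"y":0,"z":0,"rx":0,"ry":0,"rz":0,"hand":58}]'|grep -E "eef|contact"; done
python3 -m creep '[{"x":1,"y":0,"z":0,"rx":0,"ry":0,"rz":0,"hand":58},{"x":0,"y":0,"z":0,"rx":0,"ry":0,"rz":0,"hand":58}]'|grep -E "eef|contact"
python3 - <<'E'
from h import *
print(sense()["wrist_torque"]);c=get_calibration("wrist");im=grab_frame("wrist");cv2.imwrite("pics/w9.png",im[:,:,::-1])
for p in((132,298),(214,297)):print(tobox(onz(c,p,76)))
E
```

```text
eef_pos: [516.0, 143.4, 36.3]
contact_force: [-1.0, -5.2, 6.0]
eef_pos: [516.1, 144.4, 36.3]
contact_force: [-0.2, -5.5, 4.9]
[-7.59390815e-01  1.47050409e-02 -7.26942889e-04]
[-49.4506286   14.86408227]
[-49.01277273 -13.33808865]
```

```bash
python3 -m creep '[{"x":1,"y":0,"z":0,"rx":0,"ry":0,"rz":0,"hand":58},{"x":0,"y":0,"z":0,"rx":0,"ry":0,"rz":0,"hand":58}]'|grep -E "eef|contact"; python3 -c "
from rig import *
for i in range(3):
  s=sense();print(s['contact_force'],s['wrist_torque'],s['eef_pos']);grab_frame('wrist')"
```

```text
eef_pos: [516.2, 145.4, 36.3]
contact_force: [-1.0, -5.5, 5.8]
[-0.96624306 -5.52823808  5.82775747] [-0.74159413  0.07166341 -0.04055271] [516.19088189 145.40508017  36.31336064]
[-0.60871249 -4.81186655  6.3163463 ] [-0.70346778  0.08204951  0.00539214] [516.18995318 145.41796214  36.31748487]
[-0.21471451 -5.3714361   5.86560837] [-0.80551455  0.00347485  0.01096478] [516.16493767 145.40700323  36.29358702]
```

```bash
python3 -m creep '[{"x":1,"y":0,"z":0,"rx":0,"ry":0,"rz":0,"hand":58},{"x":0,"y":0,"z":0,"rx":0,"ry":0,"rz":0,"hand":58}]'|grep -E "eef|contact"; python3 -c "
from rig import *
for i in range(3):
  s=sense();print(s['contact_force'],s['wrist_torque'],s['eef_pos']);grab_frame('wrist')"
```

```text
eef_pos: [516.3, 146.2, 36.3]
contact_force: [-1.3, -6.0, 6.9]
[-1.30317215 -5.96191427  6.94391684] [-0.95560751  0.07565667  0.03872248] [516.25800551 146.21265758  36.31724442]
[-1.13511653 -6.26559521  5.89875255] [-1.02643608  0.00199589  0.0395954 ] [516.25471199 146.19092538  36.30366026]
[-1.25341755 -5.49656435  6.32861254] [-0.97992368  0.01347218  0.0880592 ] [516.22549134 146.20746431  36.31357247]
```

```bash
python3 -m creep '[{"x":1,"y":0,"z":0,"rx":0,"ry":0,"rz":0,"hand":58},{"x":0,"y":0,"z":0,"rx":0,"ry":0,"rz":0,"hand":58}]'|grep -E "eef|contact"; python3 -c "
from h import *
for i in range(3):
  s=sense();print(s['contact_force'],s['wrist_torque'],s['eef_pos'],tobox(s['eef_pos']));im=grab_frame('wrist')
cv2.imwrite('pics/w10.png',np.hstack([im,cv2.imread('pics/w8.png')[:,:,::-1]])[100:330,:,::-1][:,:800])"
```

```text
eef_pos: [516.1, 146.3, 36.3]
contact_force: [-0.6, -12.5, 7.5]
[ -0.57179988 -12.54104955   7.49306261] [-1.81570773  0.10495891  0.28171027] [516.14058821 146.33846048  36.31649728] [-60.39569779 -37.11443457]
[ -0.38713451 -12.01936509   8.17068698] [-1.77039524  0.07171283  0.36175374] [516.15213154 146.33714746  36.32209013] [-60.39582962 -37.12605158]
[ -0.29614706 -12.65485912   7.69855967] [-1.76466776  0.07791543  0.36272176] [516.12230705 146.34490098  36.31147595] [-60.39115055 -37.09559303]
```

The rack is home: the TCP stopped advancing and the force rose to 12 N. I'll back off the plate first, then let the bar up gently.

```bash
python3 -m creep '[{"x":-1,"y":0,"z":0,"rx":0,"ry":0,"rz":0,"hand":58},{"x":-1,"y":0,"z":0,"rx":0,"ry":0,"rz":0,"hand":58},{"x":-2,"y":0,"z":0,"rx":0,"ry":0,"rz":0,"hand":58},{"x":-3,"y":0,"z":0,"rx":0,"ry":0,"rz":0,"hand":58},{"x":-3,"y":0,"z":0,"rx":0,"ry":0,"rz":0,"hand":58},{"x":0,"y":0,"z":0,"rx":0,"ry":0,"rz":0,"hand":58}]'
python3 -c "
from h import *
s=sense();print(tobox(s['eef_pos']));im=grab_frame('wrist');cv2.imwrite('pics/w11.png',im[:,:,::-1])"
```

```text
clock: 14.08
eef_pos: [515.8, 137.5, 36.3]
tcp_rot: [3.141, -0.0, 1.469]
contact_force: [1.0, 1.1, 2.7]
opening: 0.678
grasp_force: 1.8
[-69.24075737 -37.6705665 ]
```

View pics/w11.png

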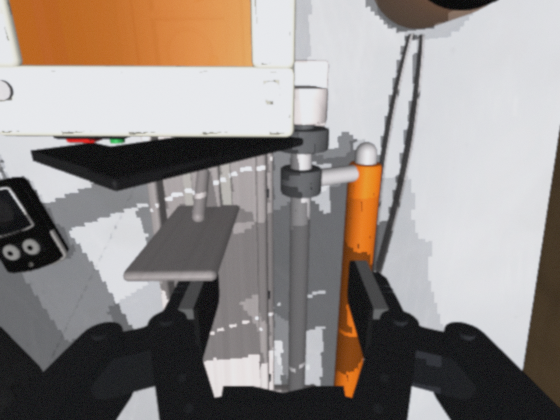

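The finger is clear of the plate (rear edge now at row 275, a gap of about 8 mm), and the shutter is still up. I'll lift now.

```bash
python3 -m creep '[{"x":0,"y":0,"z":-3,"rx":0,"ry":0,"rz":0,"hand":58},{"x":0,"y":0,"z":-3,"rx":0,"ry":0,"rz":0,"hand":58},{"x":0,"y":0,"z":-3,"rx":0,"ry":0,"rz":0,"hand":58},{"x":0,"y":0,"z":-3,"rx":0,"ry":0,"rz":0,"hand":58},{"x":0,"y":0,"z":-3,"rx":0,"ry":0,"rz":0,"hand":58},{"x":0,"y":0,"z":-3,"rx":0,"ry":0,"rz":0,"hand":58},{"x":0,"y":0,"z":-3,"rx":0,"ry":0,"rz":0,"hand":58},{"x":0,"y":0,"z":-3,"rx":0,"ry":0,"rz":0,"hand":58},{"x":0,"y":0,"z":-3,"rx":0,"ry":0,"rz":0,"hand":58},{"x":0,"y":0,"z":-3,"rx":0,"ry":0,"rz":0,"hand":58},{"x":0,"y":0,"z":-10,"rx":0,"ry":0,"rz":0,"hand":58},{"x":0,"y":0,"z":-20,"rx":0,"ry":0,"rz":0,"hand":58},{"x":0,"y":0,"z":-30,"rx":0,"ry":0,"rz":0,"hand":58},{"x":-20,"y":0,"z":-40,"rx":0,"ry":0,"rz":0,"hand":58},{"x":-30,"y":0,"z":-40,"rx":0,"ry":0,"rz":0,"hand":58},{"x":-30,"y":0,"z":-20,"rx":0,"ry":0,"rz":0,"hand":58},{"x":0,"y":0,"z":0,"rx":0,"ry":0,"rz":0,"hand":58},{"x":0,"y":0,"z":0,"rx":0,"ry":0,"rz":0,"hand":58},{"x":0,"y":0,"z":0,"rx":0,"ry":0,"rz":0,"hand":58}]'
python3 -c "
from h import *
c=get_calibration('wrist');im=grab_frame('wrist');cv2.imwrite('pics/w12.png',im[:,:,::-1])
b=bar(im);print(b,[tobox(onz(c,p,61.5)) for p in b[1:3]])"
```

```text
clock: 16.5
eef_pos: [507.0, 58.8, 225.4]
tcp_rot: [-3.14, 0.0, 1.469]
contact_force: [0.6, 0.2, -0.2]
opening: 0.681
grasp_force: 0.0
(np.float64(17.151902868586504), array([329.07675 ,  15.322006], dtype=float32), array([319.29028, 231.64935], dtype=float32), np.float64(12.625340532831444)) [array([-18.05623705, -72.26345202]), array([-202.35813936,  -71.07080929])]
```

View pics/w12.png

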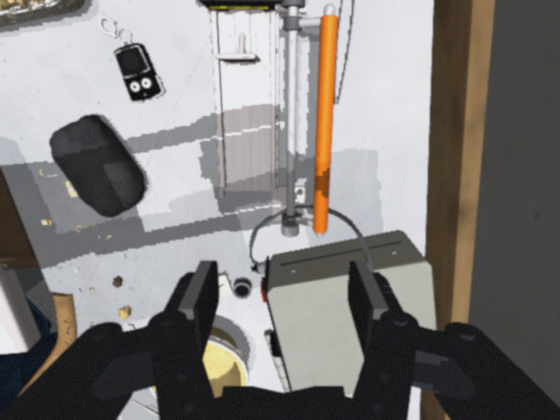

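The bar is back at its shut position (axis y≈-72 at that height), the plate is at about (237,58) near the mouth, and nothing else has moved. I'll check the plate position and hand in.

```bash
python3 -c "
from h import *
c=get_calibration('wrist');print(tobox(onz(c,(237,61),76)));print(sign_off())"
```

```text
[-51.89483132  -0.86234868]
the job is handed in; nothing more can be done
None
```

The job is handed in: the rack went home against the buffer with the bar held down, the shutter closed behind it, and the last picture shows nothing disturbed; I measured the plate at 52 mm outside the mouth (50 mm is exactly home, 55 mm the limit).

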